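# Demagnetise a nested set of drill-bit cups

## Robot

A 6-joint arm with a two-finger parallel gripper is mounted at the origin on the work surface. World frame = base frame: x ahead of the robot, y to its left, z up, the work surface at z = 0. Lengths are in m, angles in rad, forces in N, time in s.
With the tool pointing down it reaches from about 0.3 to 0.75 m from the base axis. Payload 8.5 kg.
Tool frame: the origin (TCP) lies between the finger pads; the fingertips stand bot.tcp_to_tips ahead of it and the grasp point (between the pads) lies 3 mm ahead of it (bot.tcp_to_tips is the distance from the TCP to the fingertips, in m); z points along the fingers, y is the line along which they close (so a half turn about z gives the same grasp; the last joint's range is limited). The gripper opens to 88 mm and grips with 3 to 60 N. Pads are 18 mm wide; open, the fingers measure 123 mm over their backs; the gripper's body (75 mm by 187 mm) begins 45 mm behind the grasp point.
Start: joints at [-1.37, 0.381, 1.297, -0, 1.464, -0.215], TCP at [0.222, -0.503, 0.261] pointing down, gripper open.
Joint ranges: [-3.11, 3.11], [-0.89, 2.33], [0.22, 2.48], [-1.42, 4.56], [0.17, 2.85], [-2.88, 2.88]. Speed limits (rad/s): [2.39, 2.39, 3.14, 3.14, 3.14, 3.14].

## Interface

Orientations are given as [roll, pitch, yaw] about the fixed x, y, z axes, in that order (R = Rz(yaw) Ry(pitch) Rx(roll)).
In Python, from plant import bot gives the robot as it stands.
- The arm moves only by the tool carry_out, never from a script. Its argument "increments" is a list of rows, each a list of 7 numbers: the turn, a rotation vector about the tool's x, y, z in rad, then the shift along the tool's x, y, z in m, then the finger opening in m, from 0 to 0.0881. A call has exactly 10 rows; each row shifts and turns the commanded pose from where the row before left it, along the tool's axes as they then stand; what a row does not reach is not made up. A row lasts 1/12 s, in which the tool goes at most 41.7 mm and 7.16 degrees, less where a joint would pass 70% of its speed; a pose out of reach is approached as far as the arm can. A call with a gripper value outside its range is refused whole. The fingers move at their own pace and stop on an object; "force" is the grip in N (left out, the last holds). Time passes only in rows, so rows that do not move let the fingers close, or fill a call up. It gives the time, the measured TCP pose, the force, the opening and the grip force at its end, in the units of the state.
- bot.state(): the state, without advancing time (a new reading comes with each control period).
- bot.get_image(name): name is "scene" or "top"; returns the picture (480x640x3 uint8, blue, green, red); there is no depth.
- bot.camera_params(name): a dict with "K" (3x3 intrinsics, pixels), "xyz" and "attitude" of the camera in the world. Camera axes: x right, y down, z forward; pixel columns grow to the right and rows downward; lengths in m; the calibration is good to about 2 mm. A picture is of the moment at which its call begins. camera_params takes no time and is no camera call.
- bot.hand_in(): hands the job in; it is judged then, once.
Trained networks look in the newest picture that a camera, given by its name, has taken for a name from the list of things; names that differ only in an ending like _2 or _b are one class to them, and where a whole thing is asked for, a point or a joint stands for the part that bears it (a point fixed in the world has none). Each returns a list of dicts, best first, with "p" (0 to 1); they miss things now and then, are a little off and sometimes report something else, mostly with a low value. They report only what shows in the picture. A call takes as long as a camera call. They do not tell look-alikes from the thing itself.
- bot.spot_in(query, camera): "xyz" ([x, y, z] in m, in world coordinates, good to about 4 mm: the middle of the surface that is visible of it).
The state is a dict: "clock": time; "joint_positions": joint angles; "qd": joint speeds; "joint_efforts": joint torques, N m; "ee_pos": TCP position; "tool_rot": TCP orientation; "ft_force": force on the tool from outside, world axes, zero at the start; "torque": the same for the moment, N m; "grip_width": opening from 0.0 (shut) to 1.0 (fully open); "finger_force": force on a finger pad.
Only numpy, scipy, OpenCV 4.12 (cv2) and the standard library are available. Lean on these libraries where they do the work, as an engineer would, in place of code of your own. Each camera call takes 0.05 s, during which the arm holds its last target. There are 200 camera calls.

## Task

Nest the three steel drill-bit cups in size order in the well of the bench demagnetiser: the largest already stands there, so the medium cup goes inside it and the small cup inside the medium, all upright and fully down. Then, with the gripper's fingers, push the spring-return lever down past its first two notches to the third and hold it there: it springs back if let go, so finish while still holding it down. Leave the bolt, the carton, the bit case and the hard hat where they are.

Things in the scene. Friction and masses are not known exactly. Their poses are not given: they have to be found in the camera images.
- demag: Bench demagnetiser, fixed to the bench: a blue painted steel box 160 (its x) by 270 (its y) mm, flat deck 49 mm above the bench. Origin: centre of its underside, on the bench. Its own -x side is the front, turned roughly to the robot; +y is its left as the robot sees it. On the deck: at the left a black round collar (the well), at the right front two steel cheeks, up to 95 mm above the bench, that carry the lever.
- well (a point): Centre of the well floor, at (+10, +65, +51) mm in the demagnetiser's frame. The well is bounded by a black collar of 87 mm inner and 112 mm outer diameter whose rim stands 12 mm above the well floor. The largest cup stands in it at the start.
- cup_large: Largest cup, plain steel, straight round wall: 80 mm outer diameter, 44 mm tall, wall and floor 3 mm, about 0.16 kg, open at the top. Loose, standing in the well. Origin: centre of its underside, z up.
- cup_medium: Medium cup, plain steel, straight round wall: 60 mm outer diameter, 68 mm tall, wall and floor 3 mm, about 0.14 kg, open at the top. Stands upright on the bench in front of or to the left of the demagnetiser. Origin: centre of its underside, z up. Fully nested, it stands on the large cup's floor (7 mm of play all round) and its top 27 mm shows above the large cup's rim.
- cup_small: Small cup, plain steel, straight round wall: 42 mm outer diameter, 92 mm tall, wall and floor 3 mm, about 0.11 kg, open at the top: the slimmest and tallest. Stands upright on the bench in the other of those two places. Origin: centre of its underside, z up. Fully nested, it stands on the medium cup's floor (6 mm of play all round) and its top 27 mm shows above the medium cup's rim.
- lever (a joint): Angle of the lever in rad: 0 at rest (up), growing as its grip is pushed down. Three notches are felt at 0.30, 0.60 and 0.90: the push at the grip peaks about half-way between notches and eases off just before each; a hard stop at 0.96. Against the return spring the push at the grip varies between about 2 and 9 N over the travel and is about 7 N at the third notch. The spring brings the lever back to 0 from anywhere when let go.
- lever_pivot (a point): Middle of the lever's hinge pin, at (-55, -85, +85) mm in the demagnetiser's frame; the pin runs along the demagnetiser's y axis. The lever is a thin steel rod reaching forward (to the demagnetiser's -x) from here.
- lever_grip (a point): Centre of the lever's grip: a black round bar 22 mm in diameter and 60 mm long, parallel to the demagnetiser's y axis, 110 mm from the pivot. It moves with the lever: with lever value q it lies 110*cos(0.60 - q) mm ahead of the pivot (to the demagnetiser's -x) and 110*sin(0.60 - q) mm above it, so 147 mm above the bench at rest and about 53 mm at the third notch, in front of the box with free space below.
- bolt: Bystander: steel hex bolt standing on its head, head 24 mm wide, 55 mm tall. Origin: centre of its underside.
- carton: Bystander: cardboard carton 60 x 100 x 50 mm with a paper band, in front and right of the demagnetiser. Origin: centre of its underside.
- bit_case: Bystander: flat grey steel drill-bit case 90 x 150 x 44 mm right of the demagnetiser. Origin: centre of its underside.
- hard_hat: Bystander: white hard hat, 250 mm in diameter, 138 mm tall, at the far left. Origin: centre of its underside.
Things that resemble listed ones, but are neither listed nor needed, are in the scene too. Leave any black look-alike of the cup_small alone.

How it is judged:
On the way:
1. the three cups are nested in the well, let go and at rest, with the lever still up (horizontal distance between cup_large and well below 0.008 m and z of cup_large in the frame of well below 0.006 m and angle between cup_large's own z axis and vertical below 0.1 rad and horizontal distance between cup_medium and cup_large below 0.011 m and z of cup_medium in the frame of cup_large below 0.008 m and angle between each of cup_medium, cup_small's own z axis and vertical below 0.12 rad and horizontal distance between cup_small and cup_medium below 0.01 m and z of cup_small in the frame of cup_medium below 0.008 m and contact force between the fingers and cup_large below 0.1 N and contact force between the fingers and cup_medium below 0.1 N and contact force between the fingers and cup_small below 0.1 N and value of joint lever below 0.15 rad), for 0.2 s.
At the end, for the whole second after the job is handed in: Each cup stands upright (0.12 rad) on the floor below it: large in the well, medium in large, small in medium (centres within 8, 11, 10 mm, heights within 8 mm), untouched and still; the fingers press the lever with over 2 N and keep its joint above 0.80 through the last second (horizontal distance between cup_large and well below 0.008 m and z of cup_large in the frame of well below 0.006 m and angle between cup_large's own z axis and vertical below 0.1 rad and horizontal distance between cup_medium and cup_large below 0.011 m and z of cup_medium in the frame of cup_large below 0.008 m and angle between each of cup_medium, cup_small's own z axis and vertical below 0.12 rad and horizontal distance between cup_small and cup_medium below 0.01 m and z of cup_small in the frame of cup_medium below 0.008 m and value of joint lever above 0.8 rad and contact force between the fingers and demag above 2 N and contact force between the arm and cup_large below 0.1 N and contact force between the arm and cup_medium below 0.1 N and contact force between the arm and cup_small below 0.1 N and linear speed of each of cup_large, cup_medium, cup_small below 0.03 m/s); the arm keeps its last pose, push and grip.
It fails at once if bolt moved more than 30 mm (distance of bolt from where it was at the start of the episode above 0.03 m).
It fails at once if carton moved more than 30 mm (distance of carton from where it was at the start of the episode above 0.03 m).
It fails at once if bit case moved more than 30 mm (distance of bit_case from where it was at the start of the episode above 0.03 m).
It fails at once if hard hat moved more than 30 mm (distance of hard_hat from where it was at the start of the episode above 0.03 m).
It also fails if it takes over 64 s, if anything falls off the work surface, if the arm or the gripper's body presses on something with over 40 N, if the wrist force passes 120 N, or if a joint passes its speed limit or range.

## Working session

There is one attempt and no reset: what is moved stays moved. The work goes in short steps, Python scripts to look and compute and a tool call to move; the robot and the scene stay as the last step left them, time stands still between calls to the robot, and variables do not carry over. Pictures are saved under pics/ and viewed, at most 10 in all, crops included, and the job is handed in when it is done.

Besides the shell and the picture viewer there is one more tool, called after ">>>" as name([rows], argument=value, ...), one row to a line, values as JSON. carry_out: Moves the arm, as the interface text tells. Its arguments: {"type":"object","properties":{"increments":{"type":"array","items":{"type":"array","items":{"type":"number"}}},"force":{"type":"number"}},"required":["increments"]}

```bash
mkdir -p pics; ls; python3 - <<'E'
from plant import bot
import cv2
for c in("scene","top"):
    cv2.imwrite(f"pics/{c}0.png",bot.get_image(c)); print(bot.camera_params(c))
    for q in("demag","cup_large","cup_medium","cup_small","lever_grip","bolt","carton","bit_case"):
        print(c,q,[(round(d["p"],2),[round(float(v),3) for v in d["xyz"]]) for d in bot.spot_in(q,c)])
s=bot.state();print(s,bot.tcp_to_tips)
E
```

```text
pics
{'K': array([[462.13313006,   0.        , 326.85977022],
       [  0.        , 462.13313006, 244.17011659],
       [  0.        ,   0.        ,   1.        ]]), 'xyz': array([ 1.33466468, -0.0697572 ,  0.9763715 ]), 'attitude': array([-2.38908426, -0.00888806,  1.37515937])}
scene demag [(0.89, [0.604, -0.112, 0.047]), (0.21, [0.625, -0.434, 0.043])]
scene cup_large [(0.92, [0.591, -0.019, 0.07])]
scene cup_medium [(0.56, [0.558, 0.315, 0.045])]
scene cup_small [(0.75, [0.481, 0.124, 0.069]), (0.75, [0.565, 0.114, 0.057]), (0.71, [0.409, 0.104, 0.065])]
scene lever_grip [(0.92, [0.454, -0.148, 0.129])]
scene bolt [(0.21, [0.604, -0.119, 0.047]), (0.19, [0.559, 0.313, 0.043])]
scene carton [(0.83, [0.451, -0.42, 0.048]), (0.33, [0.711, 0.212, 0.028])]
scene bit_case [(0.63, [0.627, -0.436, 0.044])]
{'K': array([[590.19510107,   0.        , 317.8041824 ],
       [  0.        , 590.19510107, 239.25481182],
       [  0.        ,   0.        ,   1.        ]]), 'xyz': array([0.33991379, 0.09978622, 1.65330384]), 'attitude': array([-3.00369738, -0.02510336, -1.56190102])}
top demag [(0
[... 551 characters left out ...]
3])]
{'clock': 0.9, 'joint_positions': array([-1.37028697e+00,  3.80602007e-01,  1.29741559e+00,  4.12079095e-06,
        1.46359130e+00, -2.15338975e-01]), 'qd': array([ 0.00158946,  0.00126262, -0.00053844,  0.0004443 , -0.00119082,
       -0.0001169 ]), 'joint_efforts': array([-2.42736685e-03, -4.37808108e+01, -2.24725807e+01,  7.13370019e-02,
        3.13866371e-02,  6.92177665e-06]), 'ee_pos': array([ 0.22215624, -0.50311397,  0.26074206]), 'tool_rot': array([-3.14157766e+00, -7.47313025e-06,  4.15847892e-01]), 'ft_force': array([ 0.65989977, -0.03697256, -0.75801283]), 'torque': array([ 0.03564185, -0.00518662,  0.00473813]), 'finger_force': 0.0, 'grip_width': 1.0001838987347111} 0.022
```

View pics/scene0.png

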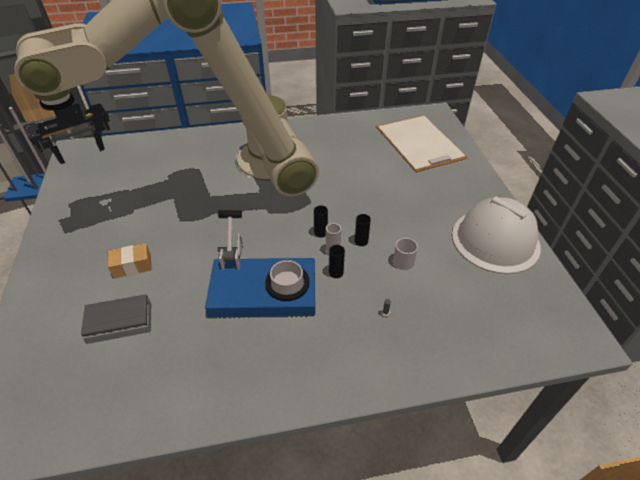

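View pics/top0.png

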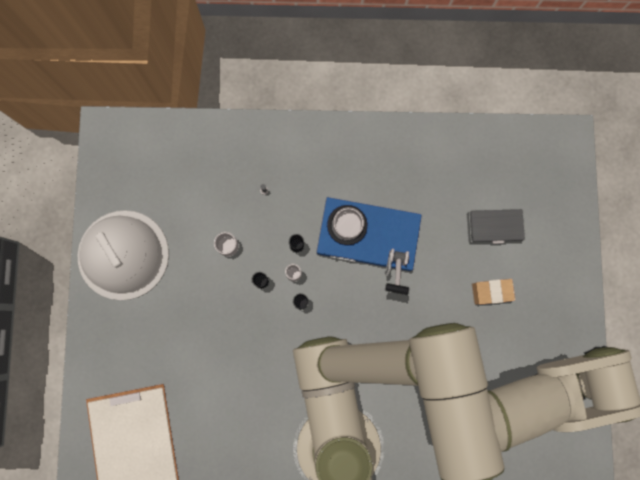

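The scene view shows the silver small cup at (333,237) amid three black look-alikes at (321,221), (362,230) and (337,262). The medium cup is at (405,254), the large cup in the well at (287,278), the lever grip at (230,214) and the bolt at (386,308). In the top view the small cup is at (294,272), the medium at (227,244), the well at (348,224) and the grip at (397,290).

```bash
python3 - <<'E'
import cv2,numpy as np
t=cv2.imread("pics/top0.png");s=cv2.imread("pics/scene0.png")
def tile(im,x,y):# 80x60 -> 400x300 
    o=cv2.resize(im[y:y+60,x:x+80],None,fx=5,fy=5,interpolation=cv2.INTER_CUBIC)
    for i in range(0,80,10):
        cv2.line(o,(i*5,0),(i*5,6),(0,255,255),1)
        cv2.line(o,(0,i*5),(6,i*5),(0,255,255),1)
    return o
A=np.vstack([np.hstack([tile(t,250,230),tile(t,190,215)]),np.hstack([tile(s,310,200),tile(s,370,220)])])
B=np.vstack([np.hstack([tile(t,310,195),tile(t,360,245)]),np.hstack([tile(s,250,245),tile(s,195,205)])])
cv2.imwrite("pics/A.png",A);cv2.imwrite("pics/B.png",B)
E
```

```text
(no output)
```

View pics/A.png

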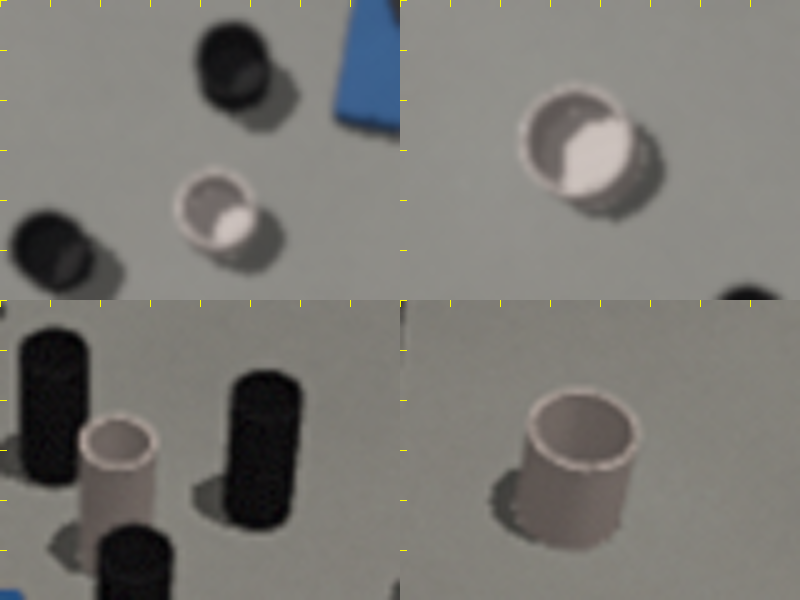

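View pics/B.png

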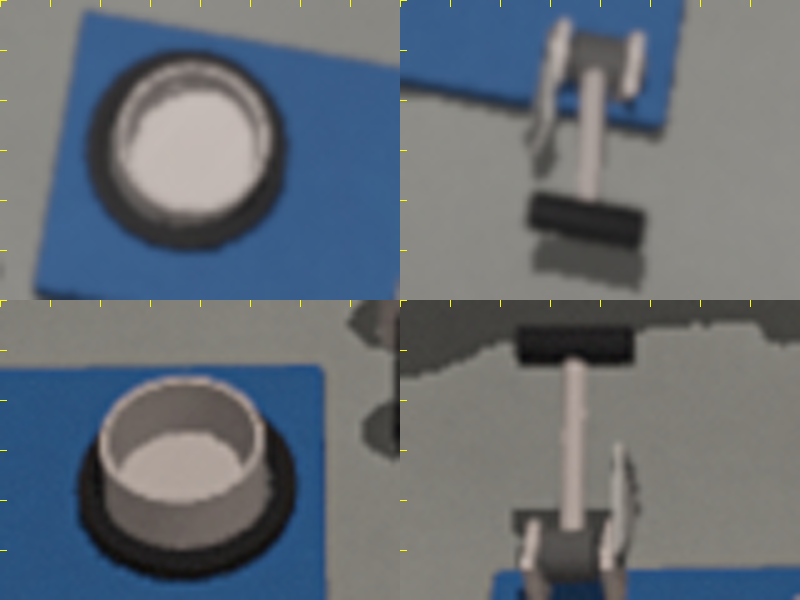

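```bash
cat > h.py <<'E'
import numpy as np
from scipy.spatial.transform import Rotation as R
from plant import bot
P={c:bot.camera_params(c) for c in("scene","top")}
def ray(c,u):
    p=P[c];d=R.from_euler("xyz",p["attitude"]).as_matrix()@np.linalg.solve(p["K"],[u[0],u[1],1]);return p["xyz"],d/np.linalg.norm(d)
def plane(c,u,z):
    o,d=ray(c,u);return o+d*(z-o[2])/d[2]
def tri(us):
    A=0;b=0
    for c,u in us.items():
        o,d=ray(c,u);M=np.eye(3)-np.outer(d,d);A=A+M;b=b+M@o
    return np.linalg.solve(A,b)
def proj(c,x):
    p=P[c];y=p["K"]@(R.from_euler("xyz",p["attitude"]).as_matrix().T@(np.array(x)-p["xyz"]));return y[:2]/y[2]
E
python3 - <<'E'
from h import *
np.set_printoptions(precision=4,suppress=True)
D={"small":((292.5,271.2),(333.2,227.8),.092),"medium":((224.8,242.8),(406.2,245.2),.068),"large":((348.2,222.2),(286,272.6),.095),"grip":((397,288.8),(229.6,213.6),.147)}
W={}
for k,(t,s,z) in D.items():
    print(k,tri({"top":t,"scene":s}),plane("top",t,z),plane("scene",s,z)); W[k]=(plane("top",t,z)+plane("scene",s,z))/2
for u in((326.6,196.6),(316.6,252.6),(412,270)):print("corner",plane("top",u,.049))
for u in ((296,243),(260,279.6)):print("black",plane("top",u,.092))
for u in ((321-.5,207),(362.6,215.5),(337,246)):print("blackS",plane("scene",u,.092))
v=W["large"]-W["grip"];yaw=np.arctan2(v[1],v[0])-np.arctan2(150,155.8);print("yaw",yaw,np.linalg.norm(v[:2]),np.hypot(.15,.1558))
E
```

```text
small [0.4703 0.1279 0.0948] [0.4707 0.1288 0.092 ] [0.4675 0.1276 0.092 ]
medium [0.5472 0.3123 0.0699] [0.5476 0.313  0.068 ] [0.5454 0.3127 0.068 ]
large [ 0.6034 -0.019   0.0964] [ 0.6037 -0.0185  0.095 ] [ 0.6022 -0.0194  0.095 ]
grip [ 0.4238 -0.1395  0.1507] [ 0.424  -0.1398  0.147 ] [ 0.4196 -0.1401  0.147 ]
corner [0.6827 0.0381 0.049 ]
corner [0.5261 0.0645 0.049 ]
corner [ 0.4812 -0.1971  0.049 ]
black [0.5462 0.1206 0.092 ]
black [0.4476 0.2142 0.092 ]
blackS [0.379  0.1093 0.092 ]
blackS [0.4351 0.218  0.092 ]
blackS [0.5353 0.1237 0.092 ]
yaw -0.17760082166157165 0.21783868543833737 0.2162721433749617
```

>>> carry_out([
  [0, 0, 0.12, 0, 0, 0, 0.088],
  [0, 0, 0.12, 0, 0, 0, 0.088],
  [0, 0, 0.12, 0, 0, 0, 0.088],
  [0, 0, 0.12, 0, 0, 0, 0.088],
  [0, 0, 0.12, 0, 0, 0, 0.088],
  [0, 0, 0.116, 0, 0, 0, 0.088],
  [0, 0, 0, 0.003, -0.035, 0, 0.088],
  [0, 0, 0, 0.003, -0.035, 0, 0.088],
  [0, 0, 0, 0.003, -0.035, 0, 0.088],
  [0, 0, 0, 0.003, -0.035, 0, 0.088],
])

```text
clock: 1.73
ee_pos: [0.2752, -0.3715, 0.2607]
tool_rot: [-3.142, -0.0, -0.301]
ft_force: [-0.2, -0.8, 0.7]
grip_width: 0.996
finger_force: 0.0
```

>>> carry_out([
  [0, 0, 0, 0.003, -0.035, 0, 0.088],
  [0, 0, 0, 0.003, -0.035, 0, 0.088],
  [0, 0, 0, 0.003, -0.035, 0, 0.088],
  [0, 0, 0, 0.003, -0.035, 0, 0.088],
  [0, 0, 0, 0.003, -0.035, 0, 0.088],
  [0, 0, 0, 0.003, -0.035, 0, 0.088],
  [0, 0, 0, 0.003, -0.035, 0, 0.088],
  [0, 0, 0, 0.003, -0.035, 0, 0.088],
  [0, 0, 0, 0.003, -0.035, 0, 0.088],
  [0, 0, 0, 0.003, -0.035, 0, 0.088],
])

```text
clock: 2.57
ee_pos: [0.4075, -0.0457, 0.261]
tool_rot: [3.141, -0.001, -0.3]
ft_force: [0.4, -0.3, 0.3]
grip_width: 0.996
finger_force: 0.0
```

>>> carry_out([
  [0, 0, 0, 0.003, -0.035, 0, 0.088],
  [0, 0, 0, 0.003, -0.035, 0, 0.088],
  [0, 0, 0, 0.003, -0.035, 0, 0.088],
  [0, 0, 0, 0.003, -0.035, 0, 0.088],
  [0, 0, 0, 0.003, -0.035, 0, 0.088],
  [0, 0, 0, 0.003, -0.035, 0, 0.088],
  [0, 0, 0, 0.003, -0.035, 0, 0.088],
  [0, 0, 0, 0.003, -0.035, 0, 0.088],
  [0, 0, 0, 0.003, -0.035, 0, 0.088],
  [0, 0, 0, 0, 0, 0, 0.088],
])

```text
clock: 3.4
ee_pos: [0.5271, 0.2499, 0.2599]
tool_rot: [-3.14, 0.0, -0.296]
ft_force: [-0.0, -0.2, -0.3]
grip_width: 0.996
finger_force: 0.0
```

```bash
cat >> h.py <<'E'
def go(*t):
    s=bot.state();r=R.from_euler("xyz",s["tool_rot"])
    print("t",round(s["clock"],2),"pos",np.round(s["ee_pos"],4),"rpy",np.round(s["tool_rot"],4),"f",np.round(s["ft_force"],1),"grip",round(s["grip_width"]*.0881,4),s["finger_force"])
    for x in t: print(x,"shift",np.round(r.inv().apply(np.array(x)-s["ee_pos"]),4))
E
python3 -c "
from h import *
go((.5465,.313,.068))"
```

```text
t 3.4 pos [0.5271 0.2499 0.2599] rpy [-3.1403e+00  3.0000e-04 -2.9620e-01] f [-0.  -0.2 -0.3] grip 0.0878 0.0
(0.5465, 0.313, 0.068) shift [ 0.0002 -0.0658  0.192 ]
```

>>> carry_out([
  [0, 0, 0, 0, -0.033, 0, 0.088],
  [0, 0, 0, 0, -0.033, 0, 0.088],
  [0, 0, 0, 0, 0, 0.03, 0.088],
  [0, 0, 0, 0, 0, 0.03, 0.088],
  [0, 0, 0, 0, 0, 0.03, 0.088],
  [0, 0, 0, 0, 0, 0.03, 0.088],
  [0, 0, 0, 0, 0, 0, 0.088],
  [0, 0, 0, 0, 0, 0, 0.088],
  [0, 0, 0, 0, 0, 0, 0.088],
  [0, 0, 0, 0, 0, 0, 0.088],
])

```text
clock: 4.23
ee_pos: [0.5465, 0.3087, 0.1432]
tool_rot: [-3.139, -0.003, -0.3]
ft_force: [0.2, 0.9, 0.2]
grip_width: 1.0
finger_force: 0.0
```

```bash
python3 -c "
from h import *
import cv2
go((.5465,.313,.068))
s=bot.get_image('scene');t=bot.get_image('top')
r=lambda i,x,y:cv2.resize(i[y:y+120,x:x+100],(400,480),interpolation=cv2.INTER_CUBIC)
cv2.imwrite('pics/C.png',np.hstack([r(s,355,170),r(t,175,180)]))"
```

```text
t 4.23 pos [0.5465 0.3087 0.1432] rpy [-3.1393 -0.0033 -0.3003] f [0.2 0.9 0.2] grip 0.0881 0.0
(0.5465, 0.313, 0.068) shift [-0.0015 -0.0039  0.0752]
```

View pics/C.png

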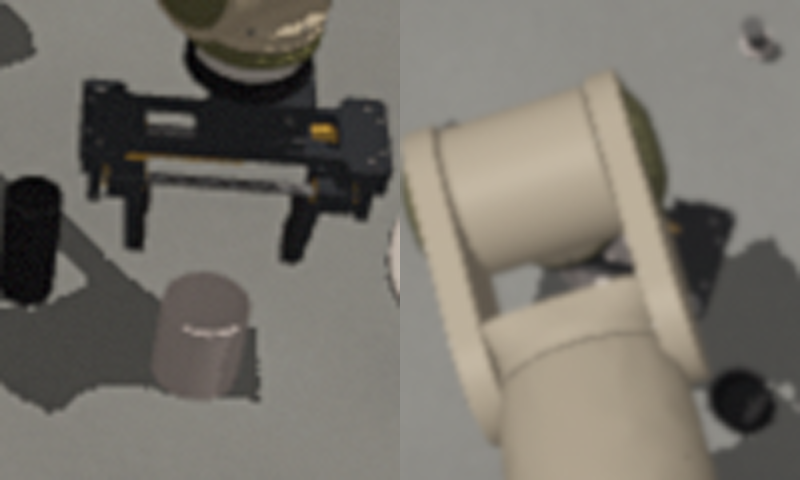

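The scene crop shows the open fingers (about (135,250) and (290,260)) straddling the medium cup below, at (200,335). The alignment is consistent.

>>> carry_out([
  [0, 0, 0, -0.001, -0.004, 0.025, 0.088],
  [0, 0, 0, 0, 0, 0.025, 0.088],
  [0, 0, 0, 0, 0, 0.022, 0.088],
  [0, 0, 0, 0, 0, 0, 0.088],
  [0, 0, 0, 0, 0, 0, 0.088],
  [0, 0, 0, 0, 0, 0, 0.05],
  [0, 0, 0, 0, 0, 0, 0.05],
  [0, 0, 0, 0, 0, 0, 0.05],
  [0, 0, 0, 0, 0, 0, 0.05],
  [0, 0, 0, 0, 0, 0, 0.05],
], force=20)

```text
clock: 5.17
ee_pos: [0.5461, 0.3127, 0.0695]
tool_rot: [-3.141, -0.001, -0.3]
ft_force: [-0.4, -0.4, 3.5]
grip_width: 0.665
finger_force: 20.0
```

```bash
python3 -c "
from h import *
go((.5465,.313,.068),(.603,-.019,.20))"
```

```text
t 5.17 pos [0.5461 0.3127 0.0695] rpy [-3.1408e+00 -1.1000e-03 -3.0020e-01] f [-0.4 -0.4  3.5] grip 0.0586 19.996050209556415
(0.5465, 0.313, 0.068) shift [ 0.0003 -0.0004  0.0015]
(0.603, -0.019, 0.2) shift [ 0.1525  0.3    -0.1305]
```

>>> carry_out([
  [0, 0, 0, 0, 0, -0.01, 0.05],
  [0, 0, 0, 0, 0, -0.03, 0.05],
  [0, 0, 0, 0, 0, -0.03, 0.05],
  [0, 0, 0, 0, 0, -0.03, 0.05],
  [0, 0, 0, 0, 0, -0.03, 0.05],
  [0, 0, 0, 0.007, 0.015, 0, 0.05],
  [0, 0, 0, 0.015, 0.03, 0, 0.05],
  [0, 0, 0, 0.015, 0.03, 0, 0.05],
  [0, 0, 0, 0.015, 0.03, 0, 0.05],
  [0, 0, 0, 0.015, 0.03, 0, 0.05],
])

```text
clock: 6.0
ee_pos: [0.5697, 0.1625, 0.1994]
tool_rot: [-3.142, -0.0, -0.3]
ft_force: [1.1, 0.6, -0.9]
grip_width: 0.662
finger_force: 20.0
```

>>> carry_out([
  [0, 0, 0, 0.015, 0.03, 0, 0.05],
  [0, 0, 0, 0.015, 0.03, 0, 0.05],
  [0, 0, 0, 0.015, 0.03, 0, 0.05],
  [0, 0, 0, 0.015, 0.03, 0, 0.05],
  [0, 0, 0, 0.015, 0.03, 0, 0.05],
  [0, 0, 0, 0.008, 0.015, 0, 0.05],
  [0, 0, 0, 0, 0, 0, 0.05],
  [0, 0, 0, 0, 0, 0, 0.05],
  [0, 0, 0, 0, 0, 0, 0.05],
  [0, 0, 0, 0, 0, 0, 0.05],
])

```text
clock: 6.83
ee_pos: [0.6002, -0.017, 0.199]
tool_rot: [-3.141, 0.0, -0.299]
ft_force: [0.3, 0.1, -1.3]
grip_width: 0.659
finger_force: 20.0
```

```bash
python3 -c "
from h import *
import cv2
go((.603,-.019,.122))
s=bot.get_image('scene')
cv2.imwrite('pics/D.png',cv2.resize(s[190:310,220:360],(700,600),interpolation=cv2.INTER_CUBIC))"
```

```text
t 6.83 pos [ 0.6002 -0.017   0.199 ] rpy [-3.1414e+00  1.0000e-04 -2.9870e-01] f [ 0.3  0.1 -1.3] grip 0.058 20.02679750266907
(0.603, -0.019, 0.122) shift [0.0033 0.0011 0.077 ]
```

View pics/D.png

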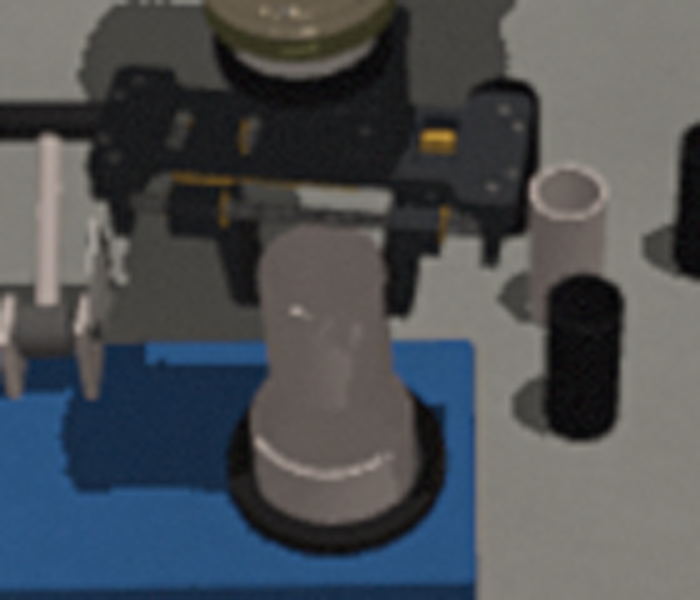

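The scene crop shows the medium cup held upright at (322,300), directly above the large cup in the well at (335,450).

>>> carry_out([
  [0, 0, 0, 0.003, 0.001, 0, 0.05],
  [0, 0, 0, 0, 0, 0.015, 0.05],
  [0, 0, 0, 0, 0, 0.015, 0.05],
  [0, 0, 0, 0, 0, 0.015, 0.05],
  [0, 0, 0, 0, 0, 0.01, 0.05],
  [0, 0, 0, 0, 0, 0.01, 0.05],
  [0, 0, 0, 0, 0, 0.006, 0.05],
  [0, 0, 0, 0, 0, 0, 0.05],
  [0, 0, 0, 0, 0, 0, 0.05],
  [0, 0, 0, 0, 0, 0, 0.05],
])

```text
clock: 7.72
ee_pos: [0.6034, -0.0202, 0.1285]
tool_rot: [-3.142, -0.001, -0.3]
ft_force: [-0.0, 0.5, -1.5]
grip_width: 0.66
finger_force: 20.0
```

```bash
python3 -c "
from h import *
go((.603,-.019,.1235))"
```

```text
t 7.72 pos [ 0.6034 -0.0202  0.1285] rpy [-3.1415e+00 -1.4000e-03 -3.0020e-01] f [-0.   0.5 -1.5] grip 0.0582 20.026774234538607
(0.603, -0.019, 0.1235) shift [-0.0007 -0.001   0.005 ]
```

>>> carry_out([
  [0, 0, 0, 0, 0, 0.002, 0.05],
  [0, 0, 0, 0, 0, 0.001, 0.05],
  [0, 0, 0, 0, 0, 0.001, 0.05],
  [0, 0, 0, 0, 0, 0, 0.05],
  [0, 0, 0, 0, 0, 0, 0.05],
  [0, 0, 0, 0, 0, 0, 0.064],
  [0, 0, 0, 0, 0, 0, 0.066],
  [0, 0, 0, 0, 0, 0, 0.074],
  [0, 0, 0, 0, 0, 0, 0.084],
  [0, 0, 0, 0, 0, 0, 0.086],
])

```text
clock: 8.55
ee_pos: [0.6031, -0.0202, 0.1239]
tool_rot: [-3.142, -0.0, -0.3]
ft_force: [0.6, -0.3, -0.1]
grip_width: 0.949
finger_force: 0.0
```

>>> carry_out([
  [0, 0, 0, 0, 0, -0.01, 0.086],
  [0, 0, 0, 0, 0, -0.02, 0.086],
  [0, 0, 0, 0, 0, -0.03, 0.086],
  [0, 0, 0, 0, 0, -0.03, 0.086],
  [0, 0, 0, 0, 0, -0.02, 0.086],
  [0, 0, 0, -0.02, -0.02, 0, 0.086],
  [0, 0, 0, -0.03, -0.02, 0, 0.086],
  [0, 0, 0, -0.03, -0.02, 0, 0.086],
  [0, 0, 0, -0.03, -0.02, 0, 0.086],
  [0, 0, 0, 0, 0, 0, 0.086],
])

```text
clock: 9.38
ee_pos: [0.5181, 0.0926, 0.2351]
tool_rot: [-3.141, 0.001, -0.296]
ft_force: [1.7, 1.5, -0.2]
grip_width: 0.972
finger_force: 0.0
```

```bash
python3 -c "
from h import *
go((.4695,.128,.2),(.4695,.128,.092))"
```

```text
t 9.38 pos [0.5181 0.0926 0.2351] rpy [-3.1407e+00  9.0000e-04 -2.9630e-01] f [ 1.7  1.5 -0.2] grip 0.0857 0.0
(0.4695, 0.128, 0.2) shift [-0.0567 -0.0196  0.0351]
(0.4695, 0.128, 0.092) shift [-0.0566 -0.0195  0.1431]
```

>>> carry_out([
  [0, 0, 0, -0.028, -0.01, 0, 0.072],
  [0, 0, 0, -0.028, -0.009, 0, 0.072],
  [0, 0, 0, 0, 0, 0.03, 0.072],
  [0, 0, 0, 0, 0, 0.03, 0.072],
  [0, 0, 0, 0, 0, 0.03, 0.072],
  [0, 0, 0, 0, 0, 0, 0.072],
  [0, 0, 0, 0, 0, 0, 0.072],
  [0, 0, 0, 0, 0, 0, 0.072],
  [0, 0, 0, 0, 0, 0, 0.072],
  [0, 0, 0, 0, 0, 0, 0.072],
])

```text
clock: 10.22
ee_pos: [0.4744, 0.1235, 0.1453]
tool_rot: [-3.141, -0.003, -0.3]
ft_force: [-0.4, -0.0, 0.3]
grip_width: 0.818
finger_force: 0.0
```

```bash
python3 - <<'E'
from h import *
import cv2
go((.4695,.128,.092))
s=bot.get_image('scene');t=bot.get_image('top')
r=lambda i,x,y:cv2.resize(i[y:y+120,x:x+80],(400,600),interpolation=cv2.INTER_CUBIC)
cv2.imwrite('pics/E.png',np.hstack([r(s,295,165),r(s,245,215)]));cv2.imwrite('pics/E2.png',t)
E
```

```text
t 10.22 pos [0.4744 0.1235 0.1453] rpy [-3.1407e+00 -2.8000e-03 -3.0030e-01] f [-0.4 -0.   0.3] grip 0.0721 0.0
(0.4695, 0.128, 0.092) shift [-0.0062 -0.0028  0.0533]
```

View pics/E.png

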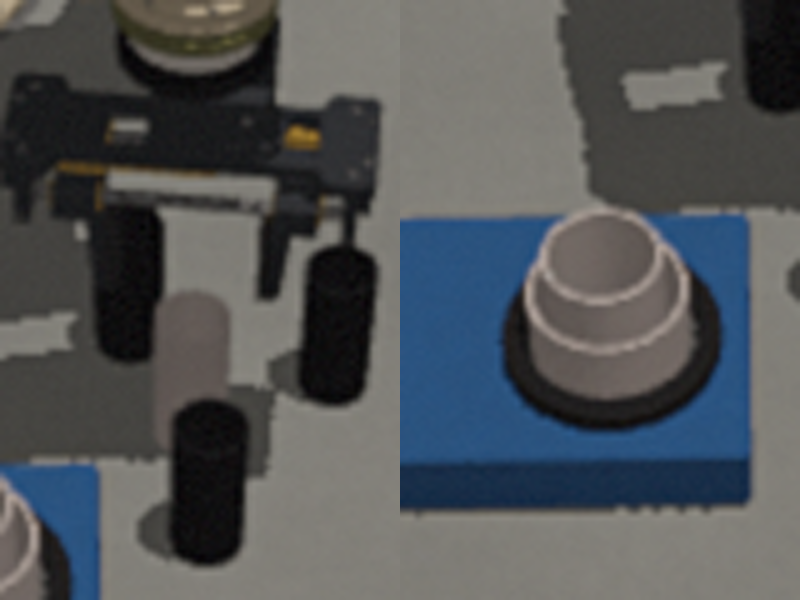

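The scene crop shows the gripper above the small cup at (190,370), with no look-alike in the fingers' way. The medium cup sits upright inside the large one, its rim centred at crop (601,256).

>>> carry_out([
  [0, 0, 0, -0.006, -0.003, 0, 0.072],
  [0, 0, 0, 0, 0, 0.018, 0.072],
  [0, 0, 0, 0, 0, 0.018, 0.072],
  [0, 0, 0, 0, 0, 0.016, 0.072],
  [0, 0, 0, 0, 0, 0, 0.072],
  [0, 0, 0, 0, 0, 0, 0.03],
  [0, 0, 0, 0, 0, 0, 0.03],
  [0, 0, 0, 0, 0, 0, 0.03],
  [0, 0, 0, 0, 0, 0, 0.03],
  [0, 0, 0, 0, 0, 0, 0.03],
])

```text
clock: 11.15
ee_pos: [0.4691, 0.1282, 0.0924]
tool_rot: [-3.141, -0.001, -0.3]
ft_force: [-0.5, -2.2, 3.5]
grip_width: 0.475
finger_force: 20.0
```

```bash
python3 -c "
from h import *
print(plane('scene',(284.8,265.8),.122))
go((.4695,.128,.092),(.603,-.019,.27))"
```

```text
[ 0.60289175 -0.02093083  0.122     ]
t 11.15 pos [0.4691 0.1282 0.0924] rpy [-3.1413e+00 -1.2000e-03 -3.0010e-01] f [-0.5 -2.2  3.5] grip 0.0418 20.02509920974262
(0.4695, 0.128, 0.092) shift [0.0004 0.     0.0004]
(0.603, -0.019, 0.27) shift [ 0.1716  0.1009 -0.1774]
```

>>> carry_out([
  [0, 0, 0, 0, 0, -0.01, 0.03],
  [0, 0, 0, 0, 0, -0.03, 0.03],
  [0, 0, 0, 0, 0, -0.03, 0.03],
  [0, 0, 0, 0, 0, -0.03, 0.03],
  [0, 0, 0, 0, 0, -0.03, 0.03],
  [0, 0, 0, 0, 0, -0.03, 0.03],
  [0, 0, 0, 0, 0, 0, 0.03],
  [0, 0, 0, 0.015, 0.01, 0, 0.03],
  [0, 0, 0, 0.028, 0.016, 0, 0.03],
  [0, 0, 0, 0.028, 0.016, 0, 0.03],
])

```text
clock: 11.98
ee_pos: [0.5243, 0.0667, 0.2518]
tool_rot: [-3.142, -0.0, -0.299]
ft_force: [-0.3, 0.5, -0.3]
grip_width: 0.475
finger_force: 20.0
```

>>> carry_out([
  [0, 0, 0, 0.028, 0.016, 0, 0.03],
  [0, 0, 0, 0.028, 0.016, 0, 0.03],
  [0, 0, 0, 0.025, 0.016, 0, 0.03],
  [0, 0, 0, 0.02, 0.013, 0, 0.03],
  [0, 0, 0, 0, 0, 0, 0.03],
  [0, 0, 0, 0, 0, 0, 0.03],
  [0, 0, 0, 0, 0, 0, 0.03],
  [0, 0, 0, 0, 0, 0, 0.03],
  [0, 0, 0, 0, 0, 0, 0.03],
  [0, 0, 0, 0, 0, 0, 0.03],
])

```text
clock: 12.82
ee_pos: [0.6024, -0.0204, 0.2521]
tool_rot: [-3.142, -0.0, -0.299]
ft_force: [-0.1, -0.2, -0.9]
grip_width: 0.475
finger_force: 20.0
```

```bash
python3 -c "
from h import *
import cv2
go((.603,-.0203,.1494))
s=bot.get_image('scene')
cv2.imwrite('pics/F.png',cv2.resize(s[170:310,220:360],(600,600),interpolation=cv2.INTER_CUBIC))"
```

```text
t 12.82 pos [ 0.6024 -0.0204  0.2521] rpy [-3.1415e+00 -3.0000e-04 -2.9930e-01] f [-0.1 -0.2 -0.9] grip 0.0419 19.999861721880734
(0.603, -0.0203, 0.1494) shift [ 0.0006 -0.0003  0.1027]
```

View pics/F.png

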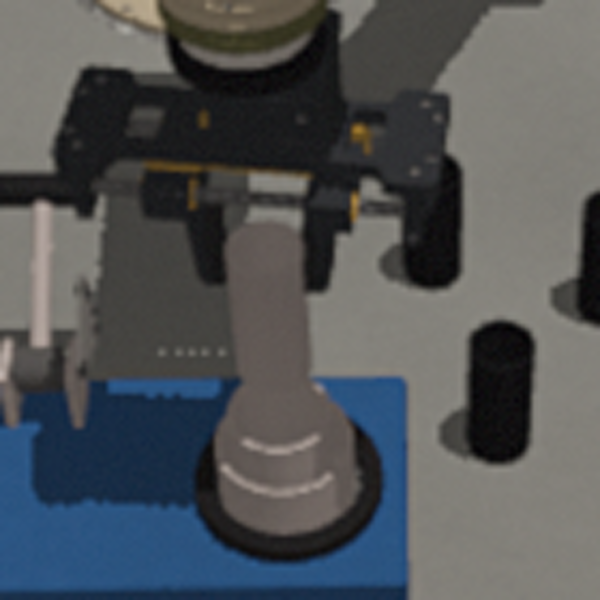

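The crop shows the small cup held upright at (270,310), centred over the nested pair at (285,450).

>>> carry_out([
  [0, 0, 0, 0.001, 0, 0.015, 0.03],
  [0, 0, 0, 0, 0, 0.015, 0.03],
  [0, 0, 0, 0, 0, 0.015, 0.03],
  [0, 0, 0, 0, 0, 0.015, 0.03],
  [0, 0, 0, 0, 0, 0.015, 0.03],
  [0, 0, 0, 0, 0, 0.013, 0.03],
  [0, 0, 0, 0, 0, 0.01, 0.03],
  [0, 0, 0, 0, 0, 0, 0.03],
  [0, 0, 0, 0, 0, 0, 0.03],
  [0, 0, 0, 0, 0, 0, 0.03],
])

```text
clock: 13.7
ee_pos: [0.604, -0.0214, 0.1547]
tool_rot: [-3.141, -0.002, -0.3]
ft_force: [-0.3, -0.1, -0.2]
grip_width: 0.47
finger_force: 20.0
```

```bash
python3 -c "
from h import *
go((.603,-.0203,.1494))"
```

```text
t 13.7 pos [ 0.604  -0.0214  0.1547] rpy [-3.1415e+00 -1.5000e-03 -3.0010e-01] f [-0.3 -0.1 -0.2] grip 0.0414 19.999792779854033
(0.603, -0.0203, 0.1494) shift [-0.0013 -0.0007  0.0053]
```

>>> carry_out([
  [0, 0, 0, -0.001, -0.001, 0.002, 0.03],
  [0, 0, 0, 0, 0, 0.001, 0.03],
  [0, 0, 0, 0, 0, 0.001, 0.03],
  [0, 0, 0, 0, 0, 0.001, 0.03],
  [0, 0, 0, 0, 0, 0, 0.03],
  [0, 0, 0, 0, 0, 0, 0.044],
  [0, 0, 0, 0, 0, 0, 0.048],
  [0, 0, 0, 0, 0, 0, 0.058],
  [0, 0, 0, 0, 0, 0, 0.068],
  [0, 0, 0, 0, 0, 0, 0.07],
])

```text
clock: 14.53
ee_pos: [0.603, -0.0202, 0.1486]
tool_rot: [3.142, 0.0, -0.3]
ft_force: [-0.9, 0.2, 0.3]
grip_width: 0.743
finger_force: 0.0
```

>>> carry_out([
  [0, 0, 0, 0, 0, 0, 0.07],
  [0, 0, 0, 0, 0, -0.01, 0.07],
  [0, 0, 0, 0, 0, -0.02, 0.07],
  [0, 0, 0, 0, 0, -0.03, 0.07],
  [0, 0, 0, 0, 0, -0.03, 0.07],
  [0, 0, 0, 0, 0, -0.01, 0.07],
  [0, 0, 0, -0.02, 0.01, 0, 0.07],
  [0, 0, 0, -0.03, 0.016, 0, 0],
  [0, 0, 0, -0.03, 0.016, 0, 0],
  [0, 0, -0.08, 0, 0, 0, 0],
])

```text
clock: 15.37
ee_pos: [0.5093, -0.0364, 0.2485]
tool_rot: [3.141, 0.004, -0.221]
ft_force: [1.2, 0.8, 0.5]
grip_width: 0.592
finger_force: 0.0
```

```bash
python3 -c "
from h import *
import cv2
go((.4225,-.140,.2))
s=bot.get_image('scene')
cv2.imwrite('pics/G.png',cv2.resize(s[190:310,200:340],(700,600),interpolation=cv2.INTER_CUBIC))"
```

```text
t 15.37 pos [ 0.5093 -0.0364  0.2485] rpy [ 3.1413  0.004  -0.2211] f [1.2 0.8 0.5] grip 0.0522 0.0
(0.4225, -0.14, 0.2) shift [-0.0618  0.1201  0.0487]
```

View pics/G.png

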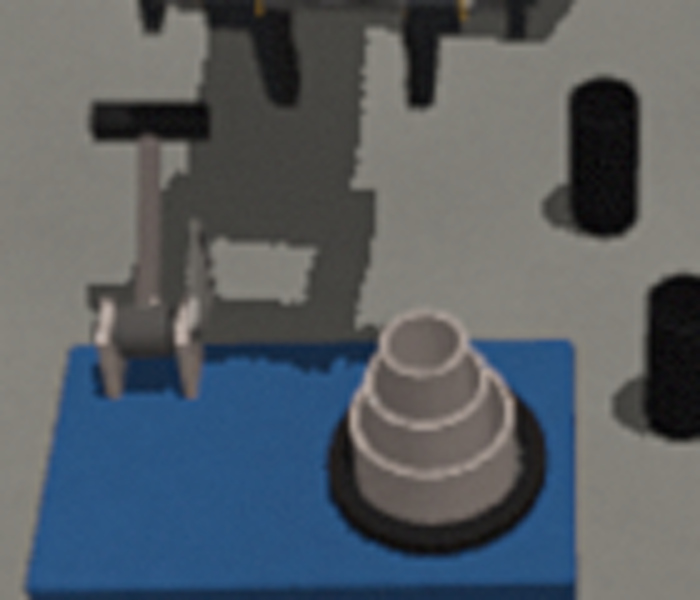

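All three cups are nested and upright, with the small rim at (423,343), the medium at (427,380) and the large at (430,420). The lever is still up, with its grip at (150,120).

>>> carry_out([
  [0, 0, 0, -0.012, 0.024, 0, 0],
  [0, 0, 0, -0.012, 0.024, 0, 0],
  [0, 0, 0, -0.012, 0.024, 0, 0],
  [0, 0, 0, -0.012, 0.024, 0, 0],
  [0, 0, 0, -0.012, 0.024, 0, 0],
  [0, 0, -0.05, 0, 0, 0, 0],
  [0, 0, 0, 0, 0, 0.02, 0],
  [0, 0, 0, 0, 0, 0.02, 0],
  [0, 0, 0, 0, 0, 0, 0],
  [0, 0, 0, 0, 0, 0, 0],
], force=20)

```text
clock: 16.25
ee_pos: [0.4296, -0.1406, 0.2086]
tool_rot: [-3.141, 0.001, -0.171]
ft_force: [0.3, -0.4, -0.3]
grip_width: 0.005
finger_force: 0.0
```

```bash
python3 -c "
from h import *
go((.4235,-.1406,.180),(.4094,-.1382,.1505),(.4046,-.1374,.118),(.4096,-.1382,.0834))"
```

```text
t 16.25 pos [ 0.4296 -0.1406  0.2086] rpy [-3.141e+00  1.400e-03 -1.710e-01] f [ 0.3 -0.4 -0.3] grip 0.0005 0.0
(0.4235, -0.1406, 0.18) shift [-0.006   0.001   0.0286]
(0.4094, -0.1382, 0.1505) shift [-0.0203  0.0011  0.0581]
(0.4046, -0.1374, 0.118) shift [-0.0251  0.0011  0.0906]
(0.4096, -0.1382, 0.0834) shift [-0.02    0.0011  0.1252]
```

First to contact and on to the first notch.

>>> carry_out([
  [0, 0, 0, -0.006, 0.001, 0.01, 0],
  [0, 0, 0, 0, 0, 0.01, 0],
  [0, 0, 0, 0, 0, 0.006, 0],
  [0, 0, 0, -0.002, 0, 0.005, 0],
  [0, 0, 0, -0.003, 0, 0.005, 0],
  [0, 0, 0, -0.003, 0, 0.006, 0],
  [0, 0, 0, -0.003, 0, 0.008, 0],
  [0, 0, 0, -0.003, 0, 0.008, 0],
  [0, 0, 0, 0, 0, 0, 0],
  [0, 0, 0, 0, 0, 0, 0],
])

```text
clock: 17.08
ee_pos: [0.4095, -0.1382, 0.1513]
tool_rot: [3.142, 0.0, -0.17]
ft_force: [-3.8, 0.8, 4.7]
grip_width: 0.006
finger_force: 2.3
```

```bash
python3 -c "
from h import *
go((.4046,-.1374,.118),(.4096,-.1382,.0834))
print([ (d['p'],d['xyz']) for d in bot.spot_in('lever_grip','scene')[:2]] if bot.get_image('scene') is not None else 0)"
```

```text
t 17.08 pos [ 0.4095 -0.1382  0.1513] rpy [ 3.1415e+00  4.0000e-04 -1.7020e-01] f [-3.8  0.8  4.7] grip 0.0006 2.274070931598544
(0.4046, -0.1374, 0.118) shift [-0.005   0.      0.0333]
(0.4096, -0.1382, 0.0834) shift [ 0.0001 -0.      0.0679]
[(0.87, [0.4594, -0.1462, 0.1045])]
```

>>> carry_out([
  [0, 0, 0, -0.002, 0, 0.008, 0],
  [0, 0, 0, -0.002, 0, 0.008, 0],
  [0, 0, 0, -0.001, 0, 0.008, 0],
  [0, 0, 0, 0, 0, 0.009, 0],
  [0, 0, 0, 0, 0, 0.008, 0],
  [0, 0, 0, 0.001, 0, 0.008, 0],
  [0, 0, 0, 0.002, 0, 0.008, 0],
  [0, 0, 0, 0.002, 0, 0.009, 0],
  [0, 0, 0, 0, 0, 0.001, 0],
  [0, 0, 0, 0, 0, 0, 0],
])

```text
clock: 18.02
ee_pos: [0.4099, -0.1383, 0.0839]
tool_rot: [-3.142, -0.0, -0.17]
ft_force: [-2.7, -0.3, 6.6]
grip_width: 0.003
finger_force: 3.3
```

```bash
python3 -c "
from h import *
import cv2
go((.4096,-.1382,.0834))
s=bot.get_image('scene')
print([(d['p'],d['xyz']) for d in bot.spot_in('lever_grip','scene')[:2]])
cv2.imwrite('pics/H.png',cv2.resize(s[190:310,200:340],(700,600),interpolation=cv2.INTER_CUBIC))"
```

```text
t 18.02 pos [ 0.4099 -0.1383  0.0839] rpy [-3.1416e+00 -2.0000e-04 -1.7010e-01] f [-2.7 -0.3  6.6] grip 0.0003 3.3046751841902733
(0.4096, -0.1382, 0.0834) shift [-0.0003 -0.0001  0.0005]
[(0.57, [0.4691, -0.1479, 0.0707])]
```

View pics/H.png

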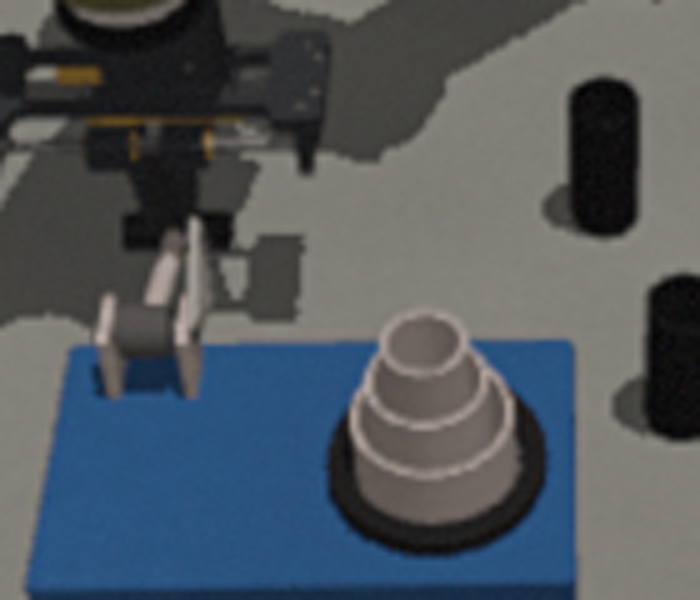

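The crop shows the fingers holding the grip down at (178,230), well below its rest place, and the cups unmoved. I'll check that the grip's pixel matches the third notch, then hand in.

```bash
python3 -c "
from h import *
for q in (.6,.75,.9):
    r=.11*np.cos(.6-q); print(q,proj('scene',(.513-r*.9856,-.156+r*.1692,.085+.11*np.sin(.6-q))))
print('seen',200+178/5-.4,190+230/5-.4)
if bot.state()['ft_force'][2]>4 : print(bot.hand_in())
go()"
```

```text
0.6 [233.58162757 226.3643065 ]
0.75 [234.35638867 230.91972705]
0.9 [235.00293959 235.93375247]
seen 235.2 235.6
the job is handed in; nothing more can be done
None
the job is handed in; nothing more can be done
```

The job is handed in: the three cups are nested upright in the well, and the fingers are holding the lever down at about the third notch (about 0.9 rad, 6.6 N). The result of the judging was not shown to me.

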